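Fit the counterweight bush and hold the chute flap at balance

ROBOT

A 6-joint arm with a two-finger parallel gripper is mounted at the origin on the work surface. World frame = base frame: x ahead of the robot, y to its left, z up, the work surface at z = 0. Lengths are in m, angles in rad, forces in N, time in s.
With the tool pointing down it reaches from about 0.325 to 0.85 m from the base axis. Payload 4.4 kg.
Tool frame: the origin (TCP) lies midway between the tips of the shut fingers; the grasp point (between the pads) lies 19 mm behind it; z points along the fingers, y is the line along which they close (so a half turn about z gives the same grasp; the last joint's range is limited). The gripper opens to 94 mm and grips with 3 to 60 N. Pads are 16 mm wide; open, the fingers measure 119 mm over their backs; the gripper's body (75 mm by 177 mm) begins 78 mm behind the grasp point.
Start: joints at [-1.421, 0.207, 1.542, -0, 1.393, -0.15], TCP at [0.17, -0.549, 0.205] pointing down, gripper open.
Joint ranges: [-2.73, 2.73], [-0.86, 2.22], [0.23, 2.46], [-1.11, 4.25], [0.08, 2.63], [-2.82, 2.82]. Speed limits (rad/s): [2.79, 2.79, 3.14, 3.14, 3.14, 3.14].

INTERFACE

Orientations are given as a unit quaternion [x, y, z, w].
In Python, from station import bot gives the robot as it stands. Calls block until the motion is done:
- bot.reach(position, orientation): joint-space move of the TCP to a pose.
- bot.move_straight(position, frame=None, feed=0.15): straight line of the TCP; frame=None keeps the orientation; feed is the mean speed in m/s.
- bot.movej(angles): joint-space move.
- bot.command_gripper(opening, strength=None): finger opening in m; strength is the grip in N (None keeps the last); returns when the fingers have stopped.
- bot.wait(seconds).
- bot.inverse_kinematics(position, orientation): joint angles nearest the present ones, or None.
- bot.sense(): the state.
- bot.camera(name): name is "scene" or "side" or "wrist"; returns the picture (480x640x3 uint8, red, green, blue); there is no depth.
- bot.camera_params(name): a dict with "fovy" (degrees; the focal length in pixels is half the picture's height over the tangent of half this angle, whatever the lens; pixels are square), "cx", "cy" (the principal point, pixels), "distortion" ([k1, k2, p1, p2, k3] as OpenCV has them; the pictures are not rectified), "T" (4x4, takes a point from camera to world coordinates). Camera axes: x right, y down, z forward; pixel columns grow to the right and rows downward; lengths in m; the calibration is good to about 2 mm. A picture is of the moment at which its call begins: read the wrist's pose just before it. camera_params takes no time and is no camera call; for the wrist camera it gives the pose at the moment of the call.
A pose or a line that the arm cannot do raises bot.MotionError and nothing moves.
- bot.job_done(): hands the job in; it is judged then, once.
The state is a dict: "time": time; "q": joint angles; "joint_velocities": joint speeds; "tau": joint torques, N m; "ee_pos": TCP position; "tool_rot": TCP orientation; "contact_force": force on the tool from outside, world axes, zero at the start; "ft_torque": the same for the moment, N m; "opening": finger opening in m; "grip_force": force on a finger pad.
Only numpy, scipy, OpenCV 4.12 (cv2) and the standard library are available. Lean on these libraries where they do the work, as an engineer would, in place of code of your own. Each camera call takes 0.05 s, during which the arm holds its last target. There are 200 camera calls.

TASK

Find which of the two turned bushes standing on the bare tabletop slides down over the counterweight post of the chute flap, push it fully home on the flange and let go of it; the other bush must end standing upright on the table. Then take the flap by its round bar, swing it up to its balance point (with the right bush fitted that is with the flap's panel upright), without letting it go far over towards the robot, and do not disturb the screwdriver or the can. Finish while still holding the flap still at its balance point by the bar: do not let go at the end.

Things in the scene. Friction and masses are not known exactly. Their poses are not given: they have to be found in the camera images.
- stand: Dark steel stand fixed to the table, base plate 200 x 250 x 12 mm, two upright cheeks 142 mm high at y = +-112 mm (10 mm thick, 50 mm deep) that carry the flap's hinge. Origin: centre of the underside. Its x axis points from the counterweight post to the side where the flap leans at the start (roughly away from the robot); its y axis is along the hinge.
- flap (a joint): Angle of the aluminium chute flap (0.71 kg) about its hinge, rad. 0: at rest on its stop, panel leaning 0.87 (50 degrees) away, to the stand's +x; grows as the bar is swung up and back towards the robot. At 0.87 the panel is upright: the balance point with the 17 mm bore bush fitted (empty: 1.20). Below it the flap falls back, above it it falls over to the robot (stop at 1.6). Hinge nearly free.
- flap_hinge (a point): Point on the hinge line, midway between the cheeks, 125 mm above the table. The flap's panel (170 wide, 100 tall, 4 mm thick), when upright, stands 40 mm on the stand's +x side of the hinge line, 20 to 120 mm above it.
- flap_bar (a point): Middle of the flap's round steel bar (diameter 14, 120 mm long, parallel to the hinge); lugs at y = +-55 mm tie it to the panel's edge, 48 mm open gap between. From the hinge: at joint 0, 160 mm to the stand's +x and 82 mm up; panel upright, 40 mm to +x and 175 mm up. The bar turns between pads that grip it with some 20 N, so the tool can keep pointing down along the arc.
- post_seat (a point): Centre of the upper face of the flange (diameter 38) at the foot of the flap's counterweight post, 115 mm above the table at joint 0, 65 mm from the hinge to the stand's -x. Steel post, diameter 14.5, 40 mm tall above the flange, top 8 mm tapering to 6 mm. Vertical while the flap rests at joint 0; it swings with the flap, leaning to the robot, and the bush stays on it.
- bush_wide: Turned steel bush (tube), outside diameter 36 mm, 55 mm long, through bore 17 mm, 0.34 kg, standing upright loose on the table. It fits the post. Origin: centre of its underside, z along the bore.
- bush_narrow: Turned steel bush, same outside diameter 36 mm and length 55 mm, but through bore only 11 mm, 0.39 kg, so it stops on the post's taper. Stands upright loose on the table. Origin: centre of its underside. Which bush is to the robot's left and which to its right varies.
- crate: Brown crate 200 x 280 x 90 mm full of finished bushes, fixed; not part of the work. Origin: centre of the underside.
- screwdriver: Screwdriver 200 mm long lying on the table; to be left alone.
- can: Closed grey can, diameter 60 mm, 110 mm high, standing on the table; to be left alone.
There are look-alikes about, which are no part of the job. What is shaped like the bush_wide but blue or green is not meant.

How it is judged:
By the outcome, as a careful person would: the job done as asked, in the order asked, and still so for the second after the job is handed in, while the arm keeps its last pose, push and grip.
It also fails if it takes over 62 s, if anything falls off the work surface, if the arm or the gripper's body presses on something with over 40 N, if the wrist force passes 120 N, or if a joint passes its speed limit or range.

## Working session

There is one attempt and no reset: what is moved stays moved. The work goes in short steps, each a Python script; the robot and the scene stay as the last script left them, time stands still between calls to the robot, and variables do not carry over. Pictures are saved under pics/ and viewed, at most 10 in all, crops included, and the job is handed in when it is done.

```bash
ls; mkdir -p pics; python3 - <<'E'
from station import bot
import cv2,numpy as np
for n in("scene","side"):
    im=bot.camera(n); cv2.imwrite(f"pics/{n}0.png",im[:,:,::-1]); p=bot.camera_params(n); print(n,p)
s=bot.sense();print(s)
E
```

```text
pics
scene {'fovy': 55.34208246573754, 'cx': 318.74615300942224, 'cy': 243.37523991601918, 'distortion': array([-0.01429088,  0.        ,  0.        ,  0.        ,  0.        ]), 'T': array([[ 0.62481766,  0.61813812, -0.47697816,  1.13944494],
       [ 0.78069417, -0.48606785,  0.39275266, -0.50330813],
       [ 0.01093164, -0.61777287, -0.7862806 ,  1.08227665],
       [ 0.        ,  0.        ,  0.        ,  1.        ]])}
side {'fovy': 48.19737026007273, 'cx': 324.56577621600997, 'cy': 244.21562633521214, 'distortion': array([-0.1134467,  0.       ,  0.       ,  0.       ,  0.       ]), 'T': array([[-0.99680209, -0.04771006,  0.06410424,  0.48896416],
       [-0.07966761,  0.65576359, -0.75075108,  0.96673603],
       [-0.00621885, -0.75345728, -0.65746746,  0.97399781],
       [ 0.        ,  0.        ,  0.        ,  1.        ]])}
{'time': 0.1, 'q': array([-1.42051677e+00,  2.07348264e-01,  1.54279624e+00, -1.03091879e-05,
        1.39351557e+00, -1.50515453e-01]), 'joint_velocities': array([-0.0011559 , -0.00026529, -0.00310054,  0.00038832,  0.00101598,
       -0.00108256]), 'tau': array([-1.79435995e-05, -3.71861959e+01, -2.82293272e+01,  7.01395841e-02,
        3.11047398e-02, -5.69495239e-05]), 'ee_pos': array([ 0.17022731, -0.54845837,  0.20440633]), 'tool_rot': array([ 9.88710932e-01,  1.49831984e-01, -4.95093640e-06, -1.03371048e-03]), 'contact_force': array([-0.0546549 ,  0.30320099, -0.7657002 ]), 'ft_torque': array([-0.06308122, -0.01898483, -0.00157016]), 'grip_force': 0.0, 'opening': 0.09380404067113723}
```

View pics/scene0.png

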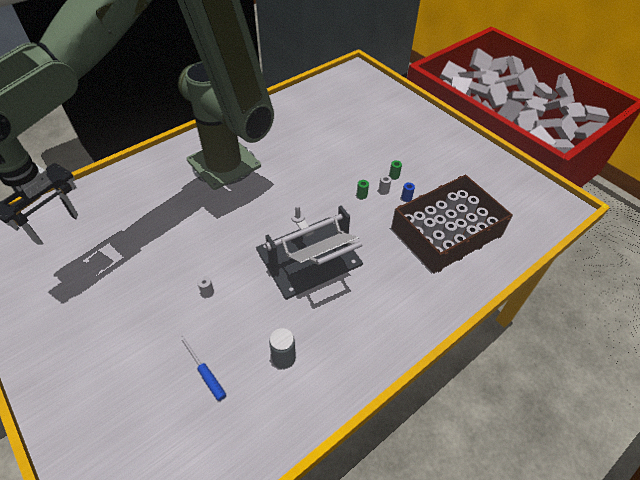

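View pics/side0.png

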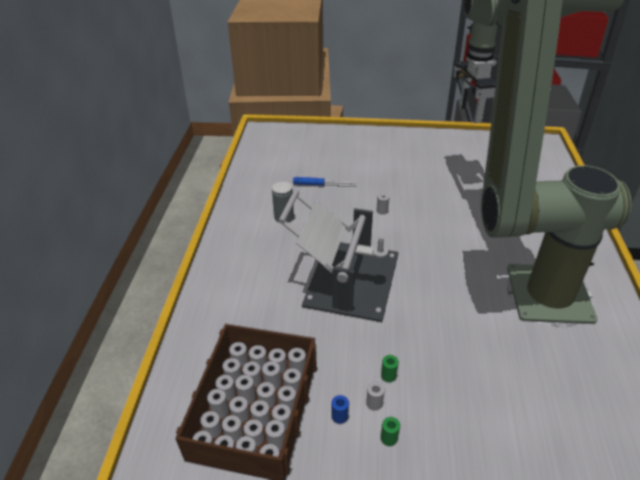

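The scene view shows plain bushes at about (205,287) and (385,185), the latter crowded by green and blue look-alikes. The post is at about (297,217), the bar at about (335,248), the can at (282,345) and the screwdriver at (205,370). In the side view the bushes are at (383,204) and (375,397), and the post is at (380,245).

```bash
cat > h.py <<'E'
from station import bot
import cv2,numpy as np
def K(p):
    f=240/np.tan(np.radians(p["fovy"]/2)); return np.array([[f,0,p["cx"]],[0,f,p["cy"]],[0,0,1.]])
def ray(p,uv):
    n=cv2.undistortPoints(np.array([[uv]],float),K(p),p["distortion"])[0,0]
    return p["T"][:3,3],p["T"][:3,:3]@np.array([n[0],n[1],1])
def onz(p,uv,z):
    o,d=ray(p,uv); return o+d*(z-o[2])/d[2]
def tri(a,b):
    (o1,d1),(o2,d2)=a,b
    s=np.linalg.lstsq(np.c_[d1,-d2],o2-o1,rcond=None)[0]
    A,B=o1+s[0]*d1,o2+s[1]*d2; return (A+B)/2,np.linalg.norm(A-B)
def proj(p,X):
    Ti=np.linalg.inv(p["T"]); r=cv2.Rodrigues(Ti[:3,:3])[0]
    return cv2.projectPoints(np.atleast_2d(np.array(X,float)),r,Ti[:3,3],K(p),p["distortion"])[0][:,0]
def down(yaw): return [np.cos(yaw/2),np.sin(yaw/2),0,0]
def f(x): return np.round(x,4).tolist()
E
python3 - <<'E'
from h import *
a,b=bot.camera_params("scene"),bot.camera_params("side")
for n,u,v in[("bushR",(205,281),(383,198)),("bushL",(385,179),(375,388)),("posttop",(297,208),(380,240)),("gr1",(363,183),(390,358)),("gr2",(396,163),(390,423)),("blue",(408,186),(340,400)),("can",(281,335),(282,187))]:
    x,e=tri(ray(a,u),ray(b,v));print(n,f(x),f(e),f(onz(a,u,.055)),f(onz(b,v,.055)))
for n,v in[("plateNE",(397,253)),("plate c",(381,318)),("plate d",(306,305))]:print(n,f(onz(b,v,.012)))
for n,v in[("plate left",(257,247)),("plate near",(289,298)),("plate r",(362,262))]:print(n,f(onz(a,v,.012)))
print(f(onz(a,(183,340),0)),f(onz(a,(222,398),0)))
w=bot.camera_params("wrist");print(w, bot.sense()["ee_pos"])
E
```

```text
bushR [0.4247, -0.3079, 0.0484] 0.0021 [0.4281, -0.3094, 0.055] [0.4261, -0.2977, 0.055]
bushL [0.4416, 0.3447, 0.0521] 0.0022 [0.4424, 0.3421, 0.055] [0.4427, 0.3473, 0.055]
posttop [0.4386, -0.0049, 0.1458] 0.003 [0.3688, 0.0433, 0.055] [0.4345, -0.11, 0.055]
gr1 [0.4129, 0.2724, 0.0569] 0.0013 [0.4123, 0.2739, 0.055] [0.4121, 0.2706, 0.055]
gr2 [0.4117, 0.4238, 0.0554] 0.0031 [0.4098, 0.424, 0.055] [0.4131, 0.4244, 0.055]
blue [0.5105, 0.379, 0.0537] 0.0014 [0.5106, 0.3778, 0.055] [0.5111, 0.3802, 0.055]
can [0.7097, -0.2561, 0.1098] 0.0045 [0.683, -0.2429, 0.055] [0.7256, -0.3317, 0.055]
plateNE [0.3864, -0.1102, 0.012]
plate c [0.4288, 0.1227, 0.012]
plate d [0.6097, 0.0943, 0.012]
plate left [0.3882, -0.1204, 0.012]
plate near [0.5876, -0.1502, 0.012]
plate r [0.6207, 0.0867, 0.012]
[0.5139, -0.4351, 0.0] [0.7055, -0.4352, 0.0]
{'fovy': 62.59962478824777, 'cx': 317.67422999396433, 'cy': 247.26593326966483, 'distortion': array([0.00585123, 0.        , 0.        , 0.        , 0.        ]), 'T': array([[ 0.29655211, -0.9262109 , -0.23278793,  0.23658911],
       [-0.95501276, -0.28830406, -0.06950828, -0.52828147],
       [-0.00273438,  0.24292827, -0.9700404 ,  0.3845202 ],
       [ 0.        ,  0.        ,  0.        ,  1.        ]])} [ 0.17022731 -0.54845837  0.20440633]
```

```bash
python3 - <<'E'
from h import *
bot.reach([.40,-.30,.20],down(-.17)); p=bot.camera_params("wrist"); im=bot.camera("wrist"); np.save("w1.npy",im)
cv2.imwrite("pics/w1.png",im[:,:,::-1])
print(proj(p,[[.425,-.308,.055]]),bot.sense()["time"],f(bot.sense()["q"]))
bot.reach([.44,.02,.27],down(-.17)); p=bot.camera_params("wrist"); im=bot.camera("wrist")
cv2.imwrite("pics/w2.png",im[:,:,::-1]);import pickle;pickle.dump(p,open("w2.pkl","wb"))
print(proj(p,[[.4386,-.005,.155]]),bot.sense()["time"])
a,b=[cv2.imread(f"pics/w{i}.png") for i in(1,2)]
cv2.imwrite("pics/v1.png",cv2.resize(np.hstack([a,b]),(800,300),interpolation=cv2.INTER_AREA))
E
```

```text
[[320.91361523 202.36180923]] 1.4333 [-0.8183, 0.0513, 1.7275, -0.0004, 1.3626, 0.9236]
[[348.60944047 238.12815752]] 2.7333
```

View pics/v1.png

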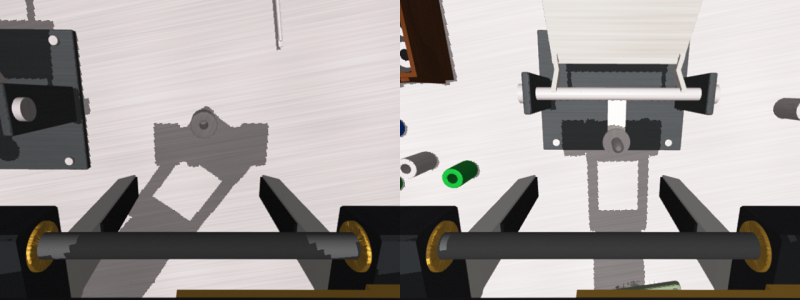

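The left half shows the right-hand bush at about (325,198) full-size, shaded by the gripper. The right half shows the post at about (346,228), with the hinge, panel and stand around it. I'll enlarge both.

```bash
python3 - <<'E'
from h import *
a,b=[cv2.imread(f"pics/w{i}.png") for i in(1,2)]
A=cv2.convertScaleAbs(cv2.resize(a[165:225,285:365],(400,300),interpolation=cv2.INTER_CUBIC),alpha=1.8)
B=cv2.convertScaleAbs(cv2.resize(b[190:262,300:396],(400,300),interpolation=cv2.INTER_CUBIC),alpha=1.5)
C=cv2.resize(b[220:310,0:120],(400,300),interpolation=cv2.INTER_CUBIC)
cv2.imwrite("pics/v2.png",np.vstack([np.hstack([A,B]),np.hstack([C,C*0])]))
E
```

```text
(no output)
```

View pics/v2.png

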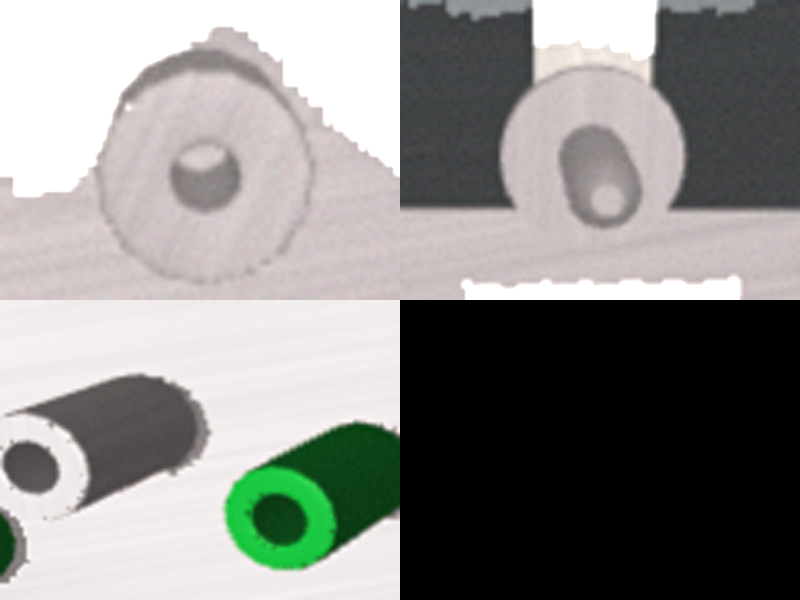

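The right bush's bore is about 0.33 of its outside diameter (12 mm), so it is the narrow one. The left bush's bore is about half (17–18 mm), so it is the wide one. The post tip is at about (349.7,238) and the flange centre at about (346.3,228) in w2. Next I'll check the left bush close up.

```bash
python3 - <<'E'
from h import *
import pickle
p=pickle.load(open("w2.pkl","rb"))
print("tip",f(onz(p,(349.7,238),.155)),"flange",f(onz(p,(346.3,227.9),.115)))
bot.command_gripper(.066)
bot.reach([.4416,.3447,.18],down(1.22)); p=bot.camera_params("wrist"); im=bot.camera("wrist")
cv2.imwrite("pics/w3.png",im[:,:,::-1]);pickle.dump(p,open("w3.pkl","wb"))
print(bot.sense()["time"],proj(p,[[.4416,.3447,.055]]))
g=im.astype(int);m=((g.max(2)-g.min(2)<30)).astype(np.uint8)
hs=cv2.cvtColor(im,cv2.COLOR_RGB2GRAY)
c=proj(p,[[.4416,.3447,.055]])[0].astype(int)
cr=im[max(c[1]-60,0):c[1]+60,c[0]-80:c[0]+80]; print(c)
cv2.imwrite("pics/v3.png",np.hstack([cv2.resize(im,(400,300)),cv2.resize(cr,(400,300),interpolation=cv2.INTER_CUBIC)])[:,:,::-1])
E
```

```text
tip [0.4386, -0.0058, 0.155] flange [0.4384, -0.006, 0.115]
4.6833 [[317.4967787  238.62742635]]
[317 238]
```

View pics/v3.png

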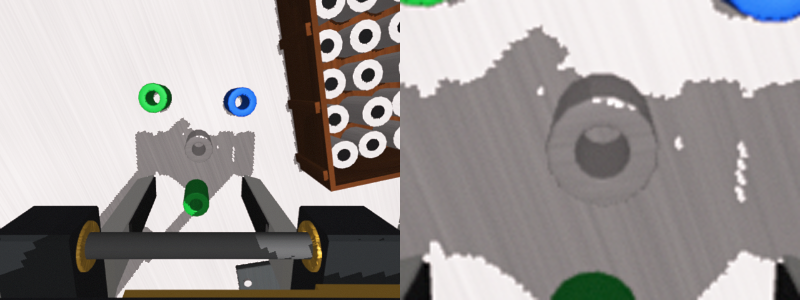

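The wide bush is confirmed, with bore/OD about 0.52 and its centre at (318,238), which matches the prediction. I'll grasp it and bring it over the post.

```bash
python3 - <<'E'
from h import *
B=[.4416,.3447]
bot.move_straight([*B,.021],feed=.12)
bot.command_gripper(0.0,30); s=bot.sense();print(f(s["opening"]),s["grip_force"],f(s["ee_pos"]),f(s["contact_force"]))
bot.move_straight([*B,.25],feed=.2)
bot.reach([.4385,-.0059,.25],down(-.175))
bot.move_straight([.4385,-.0059,.185]); s=bot.sense(); print(s["time"],f(s["ee_pos"]),f(s["opening"]),f(s["contact_force"]))
for n in("scene","side"):
    np.save(n+"1.npy",bot.camera(n))
a=np.load("scene1.npy")[150:270,220:380];b=np.load("side1.npy")[180:300,310:470]
cv2.imwrite("pics/v4.png",np.hstack([cv2.resize(x,(400,300),interpolation=cv2.INTER_CUBIC) for x in(a,b)])[:,:,::-1])
E
```

```text
0.0342 29.998774300329387 [0.442, 0.3448, 0.0212] [1.1557, -0.4023, 1.0682]
9.9417 [0.439, -0.0055, 0.1854] 0.0343 [0.5553, -1.382, -2.4867]
```

View pics/v4.png

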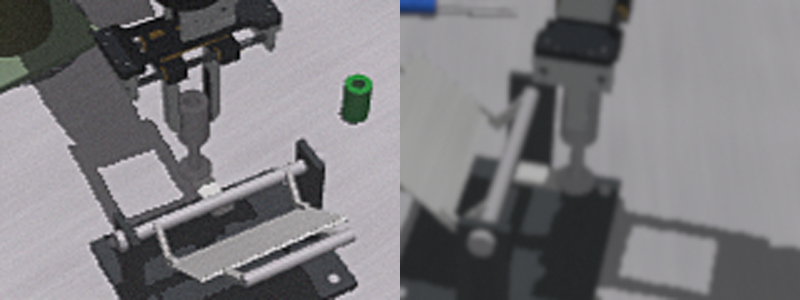

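Both views show the bush held upright and directly above the post. I'll lower it in steps while watching the force.

```bash
python3 - <<'E'
from h import *
f0=bot.sense()["contact_force"]
for z in [.172,.165,.16,.155,.150,.146,.143,.140,.138,.137,.136]:
    bot.move_straight([.4385,-.0059,z],feed=.06); s=bot.sense(); d=s["contact_force"]-f0; print(z,f(s["ee_pos"]),np.round(d,1).tolist(),f(s["ft_torque"]))
    if np.linalg.norm(d)>4: break
print(s["time"])
E
```

```text
0.172 [0.438, -0.0058, 0.1714] [0.1, -0.4, -0.2] [0.0241, 0.0056, -0.046]
0.165 [0.4382, -0.0058, 0.1645] [-0.3, -0.3, 0.4] [0.0313, -0.0434, -0.0075]
0.16 [0.4382, -0.0058, 0.1596] [-0.7, 0.0, -0.4] [0.0482, 0.0457, -0.0209]
0.155 [0.4382, -0.0058, 0.1546] [-1.0, -0.2, -0.6] [0.0285, -0.0473, -0.0325]
0.15 [0.4382, -0.0058, 0.1496] [0.3, -0.2, -0.4] [0.1069, -0.0268, 0.0265]
0.146 [0.4383, -0.0058, 0.1457] [-1.1, -0.1, -0.2] [0.1071, -0.0064, 0.0105]
0.143 [0.4383, -0.0058, 0.1428] [-0.8, -0.4, 0.1] [0.0539, -0.054, -0.003]
0.14 [0.4383, -0.0059, 0.1397] [-0.8, -0.8, 0.1] [0.0777, -0.04, -0.0382]
0.138 [0.4384, -0.0059, 0.1379] [-1.5, -0.8, -1.2] [0.0818, 0.0356, 0.0534]
0.137 [0.4384, -0.0059, 0.137] [-0.4, -1.2, 0.5] [0.0773, 0.0141, 0.0077]
0.136 [0.4387, -0.0059, 0.1362] [-0.7, -0.6, 0.5] [0.0109, -0.0547, -0.0307]
12.925
```

```bash
python3 - <<'E'
from h import *
F=lambda:np.mean([(bot.wait(.02),bot.sense()["contact_force"])[1] for _ in range(4)],0)
f0=F()
for z in [.1355,.135,.1345,.134,.1335]:
    bot.move_straight([.4385,-.0059,z],feed=.06); d=F()-f0; print(z,f(bot.sense()["ee_pos"]),np.round(d,1).tolist())
    if d[2]>3: break
bot.command_gripper(.052); s=bot.sense();print(f(s["opening"]),f(s["contact_force"]))
bot.move_straight([.4385,-.0059,.24],feed=.2)
# seat/flap check
c=np.array([.4385,-.0059]);
bot.reach([.44,-.02,.33],down(-.175+1.5708))
p=bot.camera_params("wrist"); im=bot.camera("wrist"); import pickle;pickle.dump(p,open("w5.pkl","wb"));np.save("w5.npy",im)
for n in("scene","side"): np.save(n+"2.npy",bot.camera(n))
a=np.load("scene2.npy")[150:300,220:420];b=np.load("side2.npy")[180:330,250:450]
cv2.imwrite("pics/v5.png",np.vstack([np.hstack([cv2.resize(x,(400,300),interpolation=cv2.INTER_CUBIC) for x in(a,b)]),np.hstack([cv2.resize(im,(400,300)),np.zeros((300,400,3),np.uint8)])])[:,:,::-1])
print(bot.sense()["time"])
E
```

```text
0.1355 [0.4388, -0.006, 0.1361] [-1.3, 0.7, 6.5]
0.052 [0.3144, -1.0339, -0.5992]
16.0583
```

View pics/v5.png

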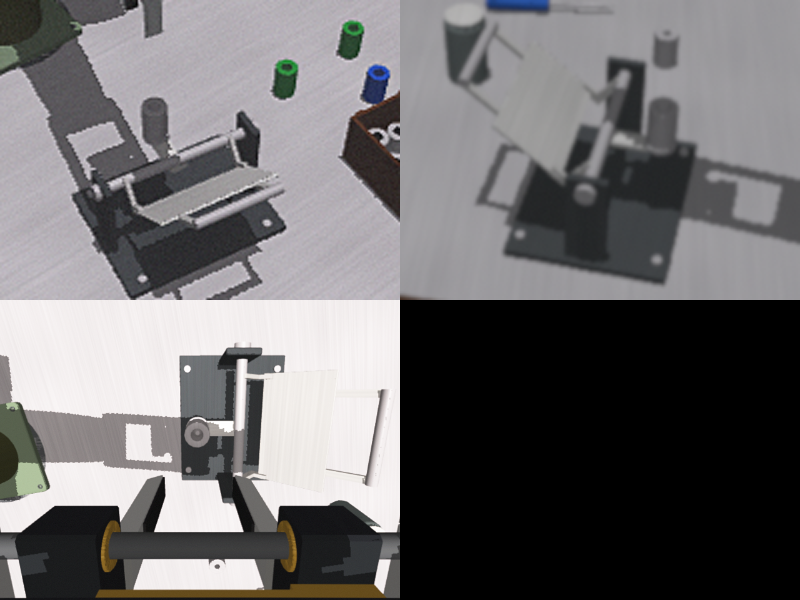

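The bush sits on the flange, let go, with the flap on its stop. The bush top is at about (297,201) in scene and (382,231) in side. The bar runs from about (616,147) to (595,294) in the wrist view, (315,260)–(361,245) in scene and (283,219)–(296,194) in side.

```bash
python3 - <<'E'
from h import *
import pickle
a,b,w=bot.camera_params("scene"),bot.camera_params("side"),pickle.load(open("w5.pkl","rb"))
print("bush top",tri(ray(a,(297,201)),ray(b,(382,231.5))))
im=np.load("w5.npy").astype(int)
# bar: scan rows for bright band against table? print end rays
e1,e2=onz(w,(616,147),.207),onz(w,(595,294),.207);print("wrist",f(e1),f(e2),f((e1+e2)/2))
for u,v in[((315,260.5),(296.5,194)),((361.5,245),(283,219))]: print("tri",tri(ray(a,u),ray(b,v)))
P=np.array([.4385,-.0059])
for y in(-.16,-.175,-.19):
    x=np.array([np.cos(y),np.sin(y)]);print(y,f(P+.065*x),f(P+.225*x))
# hinge rod line in the wrist view: ends approx
h1,h2=onz(w,(386,95),.125),onz(w,(384,245),.125);print("hinge",f(h1),f(h2))
g=im[:,:,:].sum(2)
for r in(180,220,260): print(r,g[r,570:640:1][::2].tolist())
E
```

```text
bush top (array([ 0.43659647, -0.0036303 ,  0.17242728]), np.float64(0.0006430969456265609))
wrist [0.6676, 0.0116, 0.207] [0.6517, -0.1027, 0.207] [0.6597, -0.0455, 0.207]
tri (array([ 0.6445488 , -0.10158073,  0.20115722]), np.float64(0.00886980502215134))
tri (array([0.67074245, 0.01194593, 0.2058659 ]), np.float64(0.010210472604924048))
-0.16 [0.5027, -0.0163] [0.6606, -0.0417]
-0.175 [0.5025, -0.0172] [0.6601, -0.0451]
-0.19 [0.5023, -0.0182] [0.6595, -0.0484]
hinge [0.5202, 0.0849, 0.125] [0.4996, -0.0547, 0.125]
180 [724, 734, 733, 729, 723, 731, 730, 726, 730, 734, 730, 732, 727, 726, 726, 727, 731, 267, 322, 442, 549, 606, 658, 706, 749, 730, 727, 718, 701, 730, 724, 724, 723, 721, 720]
220 [721, 726, 721, 726, 722, 730, 726, 726, 725, 724, 726, 724, 733, 513, 262, 389, 508, 587, 637, 689, 730, 718, 728, 724, 701, 732, 728, 721, 724, 730, 727, 724, 725, 721, 718]
260 [716, 723, 715, 722, 722, 722, 726, 722, 721, 713, 263, 317, 452, 556, 614, 668, 711, 727, 723, 724, 708, 719, 721, 723, 722, 726, 723, 723, 723, 727, 726, 726, 725, 720, 724]
```

Everything agrees: the bush top is at z≈0.172 (home is 0.170), and the bar measures (0.660,-0.0455) against a model value of (0.660,-0.045), with a stand yaw of about -0.17. Now I'll take the bar.

```bash
cat > arc.py <<'E'
from h import *
Y=-.17; sx=np.array([np.cos(Y),np.sin(Y)]); H=np.array([.4385,-.0059])+.065*sx
r=np.hypot(.16,.082); ph0=np.arctan2(.082,.16)
def tcp(t): return [*(H+r*np.cos(ph0+t)*sx),.125+r*np.sin(ph0+t)-.019]
E
python3 - <<'E'
from arc import *
print(f(tcp(0)),f(tcp(.87)))
s0=tcp(0); Q=down(Y+np.pi/2)
bot.reach([s0[0],s0[1],.30],Q)
f0=bot.sense()["contact_force"]
bot.move_straight(s0,feed=.1); print(f(bot.sense()["contact_force"]-f0))
bot.command_gripper(0.0,20); s=bot.sense(); print(f(s["opening"]),s["grip_force"],f(s["ee_pos"]),f(s["contact_force"]-f0))
if .009<s["opening"]<.018:
  for t in(.05,.1,.2):
    bot.move_straight(tcp(t),feed=.06); s=bot.sense(); print(t,f(s["ee_pos"]),f(s["opening"]),np.round(s["contact_force"]-f0,1).tolist())
np.save("side3.npy",bot.camera("side")); np.save("scene3.npy",bot.camera("scene"))
a=np.load("scene3.npy")[150:300,220:420];b=np.load("side3.npy")[150:300,250:450]
cv2.imwrite("pics/v6.png",np.hstack([cv2.resize(x,(400,300),interpolation=cv2.INTER_CUBIC) for x in(a,b)])[:,:,::-1])
print(s["time"])
E
```

```text
[0.6603, -0.044, 0.188] [0.5425, -0.0237, 0.2812]
[-0.2744, 0.0834, -0.0458]
0.0133 19.99899834394455 [0.661, -0.0441, 0.1882] [1.9409, 0.3704, -0.4337]
0.05 [0.6567, -0.0433, 0.1964] 0.0133 [3.5, 0.8, -1.2]
0.1 [0.6523, -0.0425, 0.204] 0.0133 [4.6, 0.3, 0.7]
0.2 [0.6423, -0.0408, 0.2187] 0.013 [6.3, -0.3, 1.6]
19.95
```

View pics/v6.png

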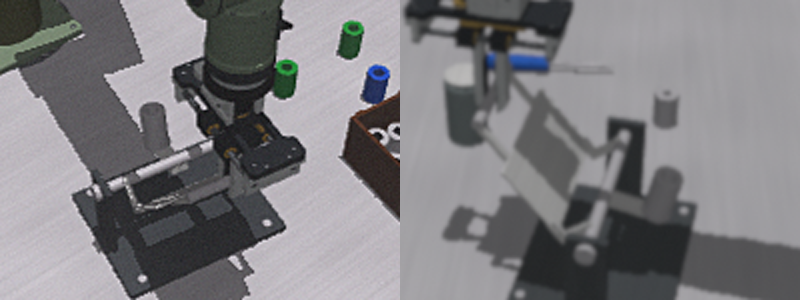

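The flap follows the gripper, and the bush stays on the leaning post at (152,125) left and (664,185) right. There is a mild outward radial force of about 6 N, so I'll trim the radius by force while continuing the arc.

```bash
python3 - <<'E'
from arc import *
import json
f0=np.array([-.0,-.8,-.6]); dr=.0006
F=lambda:np.mean([(bot.wait(.02),bot.sense()["contact_force"])[1] for _ in range(4)],0)-f0
for t in(.2,.3,.4,.5,.6,.7,.78,.83):
    ph=ph0+t; p=np.array(tcp(t)); u=np.array([*(np.cos(ph)*sx),np.sin(ph)]); tg=np.array([*(-np.sin(ph)*sx),np.cos(ph)])
    bot.move_straight(p+dr*u,feed=.05); d=F(); fr=d@u; s=bot.sense()
    e=s["ee_pos"]; X=(e[:2]-H)@sx; Z=e[2]+.019-.125
    print(t,round(dr*1e3,2),"Fr",round(fr,1),"Ft",round(d@tg,1),"F",np.round(d,1),"act ang",round(np.arctan2(Z,X)-ph0,4),"r",round(np.hypot(X,Z),4),round(s["opening"],4))
    if abs(fr)>25: break
    dr+=np.clip(.00015*fr,-.0008,.0008)
json.dump(dr,open("dr","w")); print(s["time"],f(s["joint_velocities"]))
for n in("scene","side"): np.save(n+"4.npy",bot.camera(n))
a=np.load("scene4.npy")[130:280,220:420];b=np.load("side4.npy")[150:300,250:450]
cv2.imwrite("pics/v7.png",np.hstack([cv2.resize(x,(400,300),interpolation=cv2.INTER_CUBIC) for x in(a,b)])[:,:,::-1])
E
```

```text
0.2 0.6 Fr 5.4 Ft -1.5 F [5.3 0.6 2.3] act ang 0.1967 r 0.1811 0.0133
0.3 1.4 Fr 5.6 Ft -1.0 F [5.  1.3 3.2] act ang 0.2976 r 0.1816 0.0133
0.4 2.2 Fr 5.5 Ft -1.2 F [4.8 1.6 3.4] act ang 0.3982 r 0.1821 0.0135
0.5 3.0 Fr 4.7 Ft -0.9 F [3.9 2.5 3.4] act ang 0.4987 r 0.1827 0.0131
0.6 3.71 Fr 4.5 Ft -1.3 F [4.  3.7 3.4] act ang 0.599 r 0.1833 0.0129
0.7 4.39 Fr 3.0 Ft -0.8 F [2.7 4.1 2.5] act ang 0.7 r 0.1837 0.0131
0.78 4.85 Fr 1.6 Ft -0.8 F [2.  4.2 1.3] act ang 0.7805 r 0.1842 0.0131
0.83 5.08 Fr 1.0 Ft -0.7 F [1.8 5.1 0.7] act ang 0.8303 r 0.1845 0.0135
24.1833 [-0.001, 0.0033, -0.0028, -0.0009, 0.0005, 0.0004]
```

View pics/v7.png

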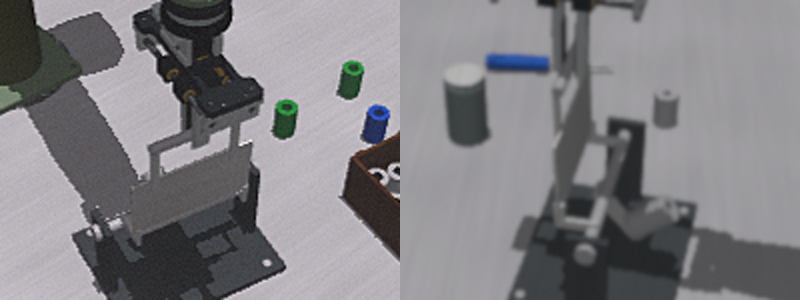

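The flap is at about 0.83 rad: the panel is nearly upright, the bush is on its post, and the can, screwdriver and narrow bush are untouched. For the last bit I'll target bar x = hinge + 40.5 mm.

```bash
python3 - <<'E'
from arc import *
bot.move_straight([*(H+.0406*sx),.2855],feed=.03); bot.wait(.6)
s=bot.sense(); print(f(s["ee_pos"]),round((s["ee_pos"][:2]-H)@sx,4),f(s["contact_force"]),s["grip_force"],f(s["opening"]),f(s["joint_velocities"]),s["time"])
ims=[bot.camera(n) for n in("scene","side")]
cv2.imwrite("pics/v8.png",np.hstack([cv2.resize(x,(400,300),interpolation=cv2.INTER_CUBIC) for x in(ims[0][130:280,220:420],ims[1][165:285,300:460])])[:,:,::-1])
# expected panel corners if upright: project to the side view crop
c=bot.camera_params("side"); sy=np.array([-sx[1],sx[0]])
for t in(-.05,0,.05):
  q=[]
  for z in(.02,.12):
    x2,z2=.04*np.cos(t)-z*np.sin(t),z*np.cos(t)+.04*np.sin(t)
    q.append([*(H+x2*sx+.085*sy),.125+z2])
  print(t,np.round((proj(c,q)-[300,165])*2.5+[400,0],0).tolist())
E
```

```text
[0.5429, -0.0239, 0.2859] 0.041 [2.4607, 3.8589, 3.5332] 19.995343387126923 0.0132 [-0.001, -0.0002, 0.0004, -0.0002, -0.0007, 0.0006] 25.3083
-0.05 [[472.0, 229.0], [466.0, 143.0]]
0 [[473.0, 227.0], [472.0, 142.0]]
0.05 [[474.0, 226.0], [479.0, 142.0]]
```

View pics/v8.png

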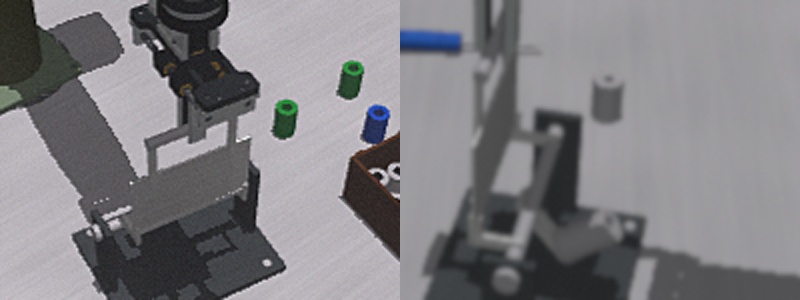

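The panel's near edge runs vertical at about x=475 in the crop, which matches the upright prediction (473 to 472). The bush is seated, nothing else has moved, and the grip is steady, so I'm handing in.

```bash
python3 -c "
from station import bot
print(bot.job_done())"
```

```text
the job is handed in; nothing more can be done
None
```

I handed the job in at about 25 s: the 17 mm bush is home on the post, the narrow bush still stands upright on the table, and the gripper is holding the flap by its bar with the panel upright; no verdict came back.

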